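Close a culture box: press the lid home, then shut its vent

ROBOT

A 6-joint arm with a two-finger parallel gripper is mounted at the origin on a cart in front of the work surface, level with it; the furniture and walls round the work are solid. World frame = base frame: x ahead of the robot, y to its left, z up, the work surface at z = 0. Lengths are in m, angles in rad, forces in N, time in s.
With the tool pointing down it reaches from about 0.375 to 0.9 m from the base axis. Payload 3.1 kg.
Tool frame: the origin (TCP) lies at the very end of the fingers, on their centre line; the grasp point (between the pads) lies 19 mm behind it (robot.grip_depth is the distance from the TCP to the grasp point, in m); z points along the fingers, y is the direction in which the jaws open and shut (so a half turn about z gives the same grasp; the last joint's range is limited). The gripper opens to 87 mm and grips with 3 to 60 N. Pads are 19 mm wide; open, the fingers measure 117 mm over their backs; the gripper's body (75 mm by 190 mm) begins 51 mm behind the grasp point.
Start: joints at [-0.178, 0.527, 1.433, -0, 1.181, -0.178], TCP at [0.625, 0, 0.223] pointing down, gripper open.
Joint ranges: [-3.08, 3.08], [-0.75, 2.2], [0.22, 2.44], [-1.43, 4.57], [0, 2.65], [-2.85, 2.85]. Speed limits (rad/s): [2.79, 2.79, 3.14, 3.14, 3.14, 3.14].

INTERFACE

Orientations are given as a unit quaternion [x, y, z, w].
In Python, from rig import robot gives the robot as it stands.
- The arm moves only by the tool drive_tool, never from a script. Its argument "series" is a list of rows, each a list of 7 numbers: the shift along the tool's x, y, z in m, then the turn, a rotation vector about the tool's x, y, z in degrees, then the opening, from 0 (shut) to 1 (fully open). A call has 1 to 5 rows; each row shifts and turns the commanded pose from where the row before left it, along the tool's axes as they then stand; what a row does not reach is not made up. A row lasts 1/8 s, in which the tool goes at most 62.5 mm and 10.7 degrees, less where a joint would pass 70% of its speed; a pose out of reach is approached as far as the arm can. A call is refused whole if a number of a shift passes 0.0625 or a number of a turn 10.7, either way. A call with a gripper value outside its range is refused whole. The fingers move at their own pace and stop on an object; "squeeze" is the grip in N (left out, the last holds). Time passes only in rows, so rows that do not move let the fingers close. It gives the time, the measured TCP pose, the force and the opening at its end, in the units of the state.
- robot.get_obs(): the state, without advancing time (a new reading comes with each control period).
- robot.camera(name): name is "scene" or "side" or "wrist"; returns (picture, depth): 384x512x3 uint8, blue, green, red; 384x512 float32, m along the optical axis (not along the pixel's ray), 0 where there is no reading.
- robot.camera_model(name): a dict with "fx", "fy", "cx", "cy" (pixels), "R" (3x3) and "t" (3): a world point X has camera coordinates R X + t. Camera axes: x right, y down, z forward; pixel columns grow to the right and rows downward; lengths in m; the calibration is good to about 2 mm. A picture is of the moment at which its call begins: read the wrist's pose just before it. camera_model takes no time and is no camera call; for the wrist camera it gives the pose at the moment of the call.
- robot.hand_in(): hands the job in, once; it reports no verdict.
The state is a dict: "time": time; "q": joint angles; "joint_velocities": joint speeds; "joint_torque": joint torques, N m; "position": TCP position; "tool_rot": TCP orientation; "ft_force": force on the tool from outside, world axes, zero at the start; "moment": the same for the moment, N m; "grip_width": finger opening in m.
Only numpy, scipy, OpenCV 4.12 (cv2) and the standard library are available. Lean on these libraries where they do the work, as an engineer would, in place of code of your own. Each camera call takes 0.05 s, during which the arm holds its last target. There are 200 camera calls.

TASK

Put the loose lid on the culture box (either way round) and press its ends down, with no more than about 40 N, until both ends have snapped fully home under the spring catches; the lid's vent knob must stay open while you do so, to let the air out. Only then turn the vent knob so that its pointer stands at the long zero mark on the lid, and let go. Do not knock over or shift the flask, the beaker or the marker pen.

Things in the scene. Friction and masses are not known exactly. Their poses are not given: they have to be found in the camera images.
- box: Open white culture box, fixed to the worktop: outside 100 (x) x 170 (y) x 60 mm high, walls 4 mm, opening 92 x 162 mm; dishes inside, below 25 mm. Origin: centre of its underside, on the worktop; y is its long axis. A spring catch stands at the middle of each short end. A springy seal stands 4 mm above the rim: 5 to 11 N an end flattens it; it lifts an uncaught lid.
- catch_tip_a (a point): Nose tip of the spring catch at the box's +y end, 84 mm from its middle and 69 mm up (underside at 67.5 mm). The catch is 30 mm wide, 81 mm high, reaches out to y = 101 mm, and slopes outward above the nose. It yields when the lid's end is pressed past it (10 to 20 N an end) and springs back over the lid. A lid merely laid on rests on the slopes, 15 mm too high.
- catch_tip_b (a point): The same at the box's -y end.
- lid: Loose grey lid, 0.2 kg, flat on the worktop, knob up: plate 104 (x) x 174 (y) x 6 mm, below it a tapered skirt 18 mm deep (outside 82 x 152 mm at the foot, 89 x 159 mm at the plate). Origin: centre of the skirt's foot, 24 mm below the plate's top face; y along its length. On top lie a 14 mm white bar, the zero mark, towards +x, and four white dots on an arc towards +y.
- lid_end_a (a point): Middle of the dark thumb pad on the lid's +y end: on the plate's top face, 66 mm from the lid's centre. Caught fully home it is about 67.5 mm above the box's underside (70 mm or more if not caught); pressed hard against the rim, 66 mm.
- lid_end_b (a point): The same on the lid's -y end.
- knob_grip (a point): Vent knob: black upright bar 50 mm long, 16 mm thick, on a disc of 52 mm diameter and 3 mm height at the lid's middle; bar top 35 mm above the lid's top face. This point is on its axis, 24 mm above the lid's top face, the height to grip for lifting the lid or turning the knob (pinch the 16 mm). Its x axis runs along the bar to the pointer end, which bears a white line.
- vent_knob (a joint): Angle (rad) of the vent knob's pointer from the lid's zero mark, positive counterclockwise seen from above (towards the dots): 0 is shut; starts open at 0.75 to 1.3; stops at -0.3 and 1.7, so it can be turned past zero; friction 0.05 N m.
- flask: Conical glass flask, 84 mm diameter, 145 mm high, bystander; origin at the centre of its base.
- beaker: Glass beaker, 55 mm diameter, 70 mm high, bystander; origin at the centre of its base.
- marker: Marker pen lying on the worktop, 135 mm long along its y axis, bystander; origin at its underside.
There are look-alikes about, which are no part of the job. What is shaped like the lid but red or turquoise is not meant.

How it is judged:
On the way:
1. the lid is home on the box at both ends while the vent is still open (knob above 0.4 rad) (z of lid_end_a in the frame of box between 0.062 and 0.069 m and z of lid_end_b in the frame of box between 0.062 and 0.069 m and horizontal distance between lid and box below 0.01 m and angle between the y axis of lid and the y axis of box, either way round below 0.06 rad and value of joint vent_knob above 0.4 rad), for 0.2 s.
At the end, for the whole second after the job is handed in: The lid lies on the box, at rest, both ends fully home (each end's top face less than 69 mm above the box's underside; held by the catches it is at 67.5 mm; centred within 10 mm and 0.06 rad), the vent knob within 0.12 rad of the zero mark; flask and beaker upright (z of lid_end_a in the frame of box between 0.062 and 0.069 m and z of lid_end_b in the frame of box between 0.062 and 0.069 m and horizontal distance between lid and box below 0.01 m and angle between the y axis of lid and the y axis of box, either way round below 0.06 rad and value of joint vent_knob between -0.12 and 0.12 rad and linear speed of lid below 0.02 m/s and angle between each of flask, beaker's own z axis and vertical below 0.2 rad); the robot touches nothing.
It fails at once if the fingers press on the lid's plate with more than 80 N (contact force between the fingers and lid_c0 above 80 N).
It fails at once if the flask is shifted more than 30 mm (distance of flask from where it was at the start of the episode above 0.03 m).
It fails at once if the beaker is shifted more than 30 mm (distance of beaker from where it was at the start of the episode above 0.03 m).
It fails at once if the marker is shifted more than 30 mm (distance of marker from where it was at the start of the episode above 0.03 m).
It also fails if it takes over 67 s, if anything falls off the work surface, if the arm or the gripper's body presses on something with over 40 N, if the wrist force passes 120 N, or if a joint passes its speed limit or range.

## Working session

There is one attempt and no reset: what is moved stays moved. The work goes in short steps, Python scripts to look and compute and a tool call to move; the robot and the scene stay as the last step left them, time stands still between calls to the robot, and variables do not carry over. Pictures are saved under pics/ and viewed, about 8 in all and at most 12, crops included, and the job is handed in when it is done.

Besides the shell and the picture viewer there is one more tool, called in YAML: its name, and indented under it one key for each argument. drive_tool: Moves the arm, as the interface text tells. Its arguments: {"type":"object","properties":{"series":{"type":"array"},"squeeze":{"type":"number"}},"required":["series"]}

```bash
mkdir -p pics
cat > h.py <<'E'
import numpy as np, cv2
from rig import robot
def shot(n,f):
    m=robot.camera_model(n); p,d=robot.camera(n); cv2.imwrite(f'pics/{f}.png',p); np.savez(f'pics/{f}.npz',d=d,p=p,**{k:m[k] for k in m}); return p,d,m
def load(f):
    z=np.load(f'pics/{f}.npz'); return z
def pt(z,u,v,d=None):
    if d is None:
        a=z['d'][int(v)-1:int(v)+2,int(u)-1:int(u)+2]; a=a[a>0]; d=np.median(a) if a.size else np.nan
    c=np.array([(u-z['cx'])/z['fx']*d,(v-z['cy'])/z['fy']*d,d]); return z['R'].T@(c-z['t'])
def onz(z,u,v,h):
    r=z['R'].T@np.array([(u-z['cx'])/z['fx'],(v-z['cy'])/z['fy'],1]); o=-z['R'].T@z['t']; return o+r*(h-o[2])/r[2]
def proj(z,X):
    c=z['R']@X+z['t']; return c[0]/c[2]*z['fx']+z['cx'],c[1]/c[2]*z['fy']+z['cy']
E
python3 - <<'E'
from h import *
ps=[shot(n,n+'0')[0] for n in('scene','side','wrist')]
s=[cv2.resize(p,(800,600)) for p in ps]
for n,p in zip(('scene','side','wrist'),s): cv2.imwrite(f'pics/{n}0b.png',p)
o=robot.get_obs();print({k:np.round(v,3) for k,v in o.items()})
for n in('scene','side','wrist'):
    m=robot.camera_model(n);print(n,np.round(-m['R'].T@m['t'],3),np.round(m['R'],3).tolist(),m['fx'])
E
```

```text
{'time': np.float64(0.15), 'q': array([-0.178,  0.528,  1.434,  0.   ,  1.181, -0.178]), 'joint_velocities': array([-0.001, -0.003, -0.004, -0.002, -0.002, -0.   ]), 'joint_torque': array([ 1.0000e-03, -4.4043e+01, -1.7684e+01,  6.3000e-02,  5.5000e-02,
       -0.0000e+00]), 'position': array([0.624, 0.   , 0.222]), 'tool_rot': array([ 0.707,  0.707, -0.   , -0.001]), 'ft_force': array([ 0.901, -0.163,  0.2  ]), 'moment': array([ 0.042,  0.021, -0.005]), 'grip_width': np.float64(0.087)}
scene [-0.136 -0.497  0.978] [[0.706, -0.708, -0.001], [-0.488, -0.486, -0.725], [0.513, 0.512, -0.689]] 395.11430399825105
side [-0.163  1.175  1.088] [[-0.825, -0.565, -0.019], [-0.348, 0.534, -0.771], [0.445, -0.63, -0.637]] 407.22887202768254
wrist [0.625 0.075 0.383] [[1.0, 0.0, -0.003], [0.001, -0.962, 0.274], [-0.003, -0.274, -0.962]] 328.4232810627963
```

View pics/scene0b.png

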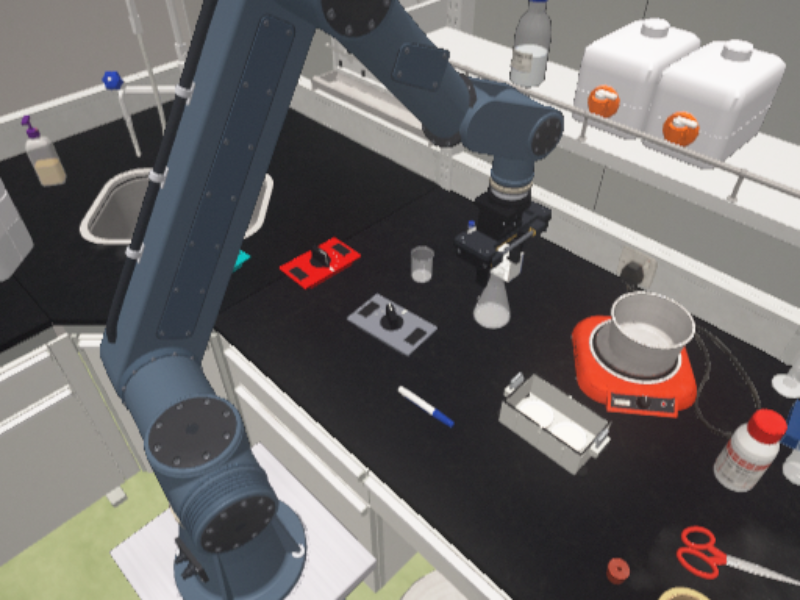

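View pics/side0b.png

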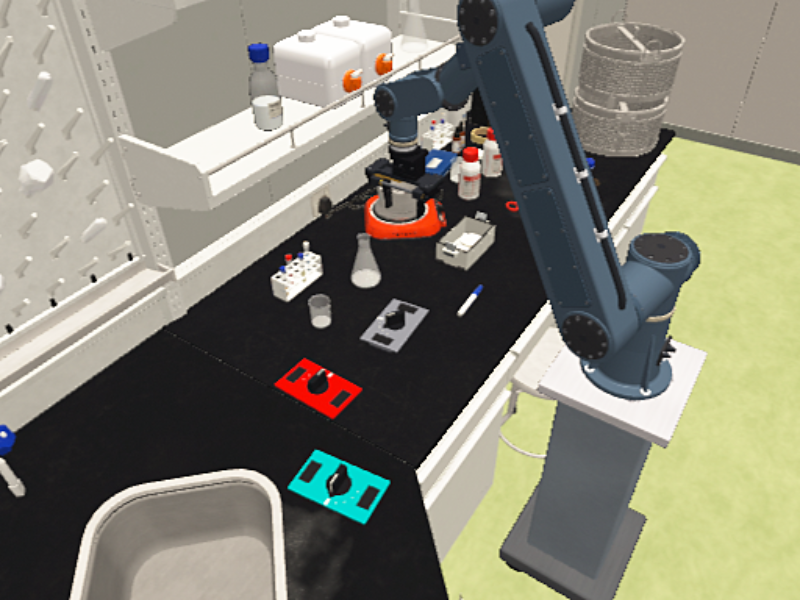

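Run:
```python
from h import *
def c(f,u,v):
    p=load(f)['p'][v-37:v+38,u-50:u+50]; p=cv2.resize(p,(400,300),interpolation=cv2.INTER_CUBIC); return p
m=np.vstack([np.hstack([c('scene0',251,207),c('scene0',355,270)]),np.hstack([c('side0',252,208),c('side0',298,155)])])
cv2.imwrite('pics/mos.png',m)
cv2.imwrite('pics/w.png',load('wrist0')['p'])
```

```text
(no output)
```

View pics/mos.png

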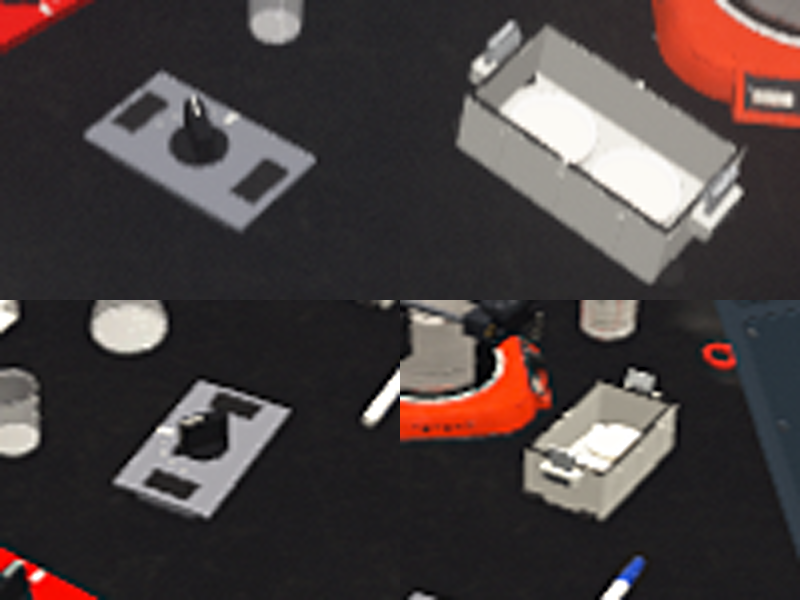

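View pics/wrist0b.png

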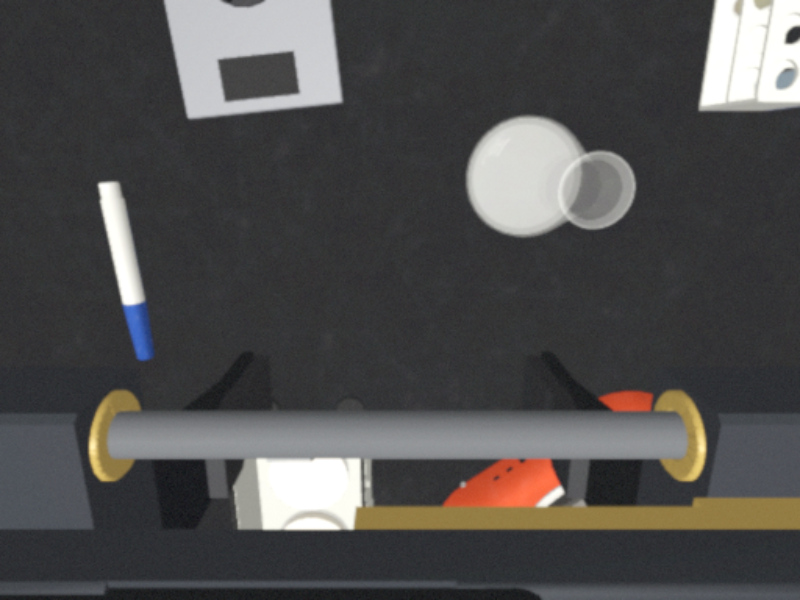

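Run:
```python
from h import *
S,D=load('scene0'),load('side0')
def g(z,pts,o,u0,v0,h):
    r=np.array([onz(z,(x-o[0]+.5)/4-.5+u0,(y-o[1]+.5)/4-.5+v0,h) for x,y in pts])
    c=r.mean(0); e=[np.linalg.norm(r[i]-r[i-1]) for i in range(4)]
    print(np.round(r,3).tolist(),'c',np.round(c,4),'e',np.round(e,3)); return r
def yaw(a,b): return np.degrees(np.arctan2(*(b-a)[1::-1]))
for h in(.024,):
  r=g(S,[(84,135),(163,71),(316,159),(241,231)],(0,0),201,170,h); print(yaw(r[1],r[2]),yaw(r[0],r[3]))
  r=g(D,[(201,378),(292,408),(211,517),(114,485)],(0,300),202,171,h);print(yaw(r[2],r[1]),yaw(r[3],r[0]))
for h in(.062,):
  r=g(S,[(463,100),(547,26),(741,150),(665,232)],(400,0),305,233,h); print(yaw(r[1],r[2]),yaw(r[0],r[3]))
  r=g(D,[(525,450),(600,382),(678,405),(607,487)],(400,300),248,118,h);print(yaw(r[0],r[1]),yaw(r[3],r[2]))
# stereo: knob top centre
print('depth lid',pt(S,*( (130+.5)/4-.5+201,(160+.5)/4-.5+170)),pt(D,(160.5)/4-.5+202,(160.5)/4-.5+171))
W=load('wrist0')
for u,v,h in[(188,118,.024),(342,102,.024),(104,185,.005),(144,358,.005),(525,178,0),(597,190,.14)]: print(np.round(onz(W,(u+.5)*.64-.5,(v+.5)*.64-.5,h),4), np.round(pt(W,u*.64,v*.64),3))
def two(a,b):
    A=[];B=[]
    for z,(u,v) in((S,a),(D,b)):
        r=z['R'].T@np.array([(u-z['cx'])/z['fx'],(v-z['cy'])/z['fy'],1]);r/=np.linalg.norm(r);o=-z['R'].T@z['t']
        P=np.eye(3)-np.outer(r,r);A.append(P);B.append(P@o)
    return np.linalg.lstsq(np.vstack(A),np.hstack(B),rcond=None)[0]
f=lambda x,y,u0,v0:((x+.5)/4-.5+u0,(y+.5)/4-.5+v0)
# lid corners, matched between views
for a,b in (((84,135),(292,108)),((163,71),(114,185)),((163,71),(211,217)),((316,159),(201,78)),((84,135),(211,217)),((316,159),(114,185)),((241,231),(292,108))):
    print('two',a,b,np.round(two(f(*a,201,170),f(*b,202,171)),3))
```

```text
[[0.465, 0.269, 0.024], [0.569, 0.28, 0.024], [0.584, 0.108, 0.024], [0.481, 0.096, 0.024]] c [0.5252 0.1882 0.024 ] e [0.174 0.105 0.172 0.104]
-85.0056486705847 -84.65635828621073
[[0.587, 0.106, 0.024], [0.483, 0.096, 0.024], [0.464, 0.272, 0.024], [0.566, 0.286, 0.024]] c [0.5251 0.19   0.024 ] e [0.181 0.105 0.177 0.103]
-83.5503608195903 -83.16662759677119
[[0.494, -0.131, 0.062], [0.594, -0.133, 0.062], [0.597, -0.297, 0.062], [0.503, -0.296, 0.062]] c [ 0.5471 -0.2142  0.062 ] e [0.165 0.1   0.164 0.095]
-88.87324370632224 -87.16619121040243
[[0.599, -0.125, 0.062], [0.598, -0.293, 0.062], [0.499, -0.298, 0.062], [0.488, -0.112, 0.062]] c [ 0.546 -0.207  0.062] e [0.111 0.169 0.1   0.186]
-90.14284346877352 -86.73763109662596
depth lid [0.47421373 0.22048513 0.02166486] [0.55067495 0.23151234 0.02257474]
[0.4856 0.0987 0.024 ] [0.485 0.099 0.022]
[0.5878 0.1086 0.024 ] [0.588 0.109 0.02 ]
[0.4124 0.0543 0.005 ] [0.418 0.055 0.014]
[ 0.4233 -0.0796  0.005 ] [ 0.428 -0.077  0.013]
[0.7167 0.0592 0.    ] [0.695 0.063 0.091]
[0.7169 0.0597 0.14  ] [0.729 0.058 0.108]
two (84, 135) (292, 108) [0.416 0.196 0.119]
two (163, 71) (114, 185) [0.57  0.282 0.02 ]
two (163, 71) (211, 217) [0.508 0.256 0.034]
two (316, 159) (201, 78) [0.585 0.108 0.025]
two (84, 135) (211, 217) [0.465 0.27  0.022]
two (316, 159) (114, 185) [ 0.661  0.18  -0.096]
two (241, 231) (292, 108) [0.482 0.096 0.024]
```

drive_tool:
  series:
    - [-0.053,-0.0155,0,0,0,0,1]
    - [-0.053,-0.0155,0,0,0,0,1]
    - [-0.053,-0.0155,0,0,0,0,1]
    - [-0.053,-0.0155,0,0,0,0,1]
    - [-0.053,-0.0155,0,0,0,0,1]

```text
time: 0.78
position: [0.5467, -0.2665, 0.2223]
tool_rot: [0.707, 0.707, 0.0, -0.0]
ft_force: [0.0, -0.7, -0.2]
grip_width: 0.0871
```

drive_tool:
  series:
    - [0,0,0,0,0,0,1]

```text
time: 0.9
position: [0.5463, -0.2691, 0.2222]
tool_rot: [0.709, 0.705, -0.0, 0.0]
ft_force: [0.1, -0.8, -0.5]
grip_width: 0.0873
```

Run:
```python
from h import *
shot('wrist','wbox')
```

drive_tool:
  series:
    - [0.06,-0.003,0,0,0,0,1]
    - [0.06,-0.003,0,0,0,0,1]
    - [0.06,-0.003,0,0,0,0,1]
    - [0.06,-0.003,0,0,0,0,1]
    - [0.06,-0.003,0,0,0,0,1]

```text
time: 1.58
position: [0.5316, 0.0387, 0.2225]
tool_rot: [0.706, 0.708, 0.0, -0.0]
ft_force: [0.0, 0.6, -0.6]
grip_width: 0.0867
```

drive_tool:
  series:
    - [0.06,-0.003,0,0,0,0,1]
    - [0.035,-0.003,0,0,0,0,1]
    - [0,0,0,0,0,0,1]

```text
time: 1.95
position: [0.5249, 0.134, 0.2224]
tool_rot: [0.705, 0.709, -0.0, -0.001]
ft_force: [1.1, 0.4, 0.9]
grip_width: 0.0871
```

Run:
```python
from h import *
shot('wrist','wlid')
a=load('wbox')['p'][0:240];b=load('wlid')['p'][0:240]
f=lambda p:cv2.resize(p[:,96:416],(800,600),interpolation=cv2.INTER_CUBIC)
cv2.imwrite('pics/wb.png',f(a));cv2.imwrite('pics/wl.png',f(b))
```

```text
(no output)
```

View pics/wb.png

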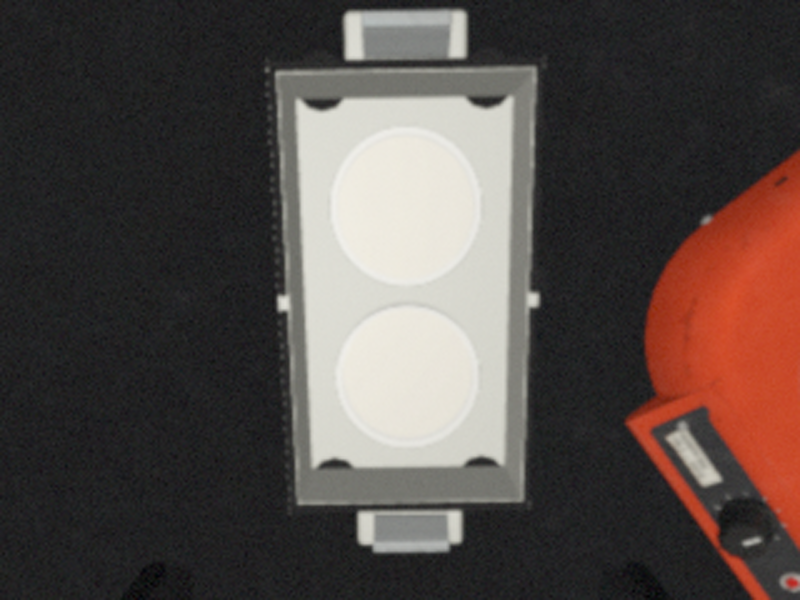

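View pics/wl.png

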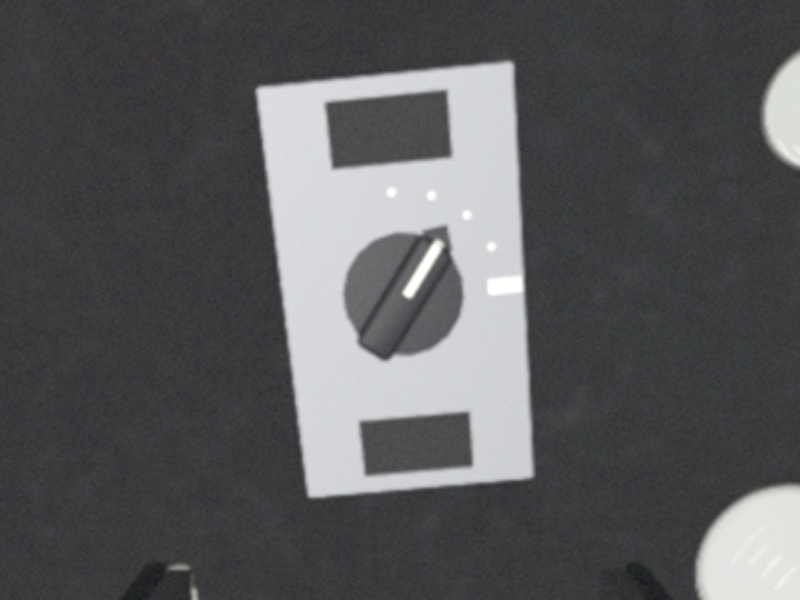

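Run:
```python
from h import *
W=load('wlid');B=load('wbox')
f=lambda x,y:(96+(x+.5)/2.5-.5,(y+.5)/2.5-.5)
def yaw(d): return np.degrees(np.arctan2(d[1],d[0]))
def rep(z,P,h):
    r=np.array([onz(z,*f(*p),h) for p in P]);print(h,np.round(r[:,:2],4).tolist(),'c',np.round(r.mean(0),4),'len',[round(np.linalg.norm(r[i]-r[i-1]),4) for i in range(len(r))]);return r
r=rep(W,[(257,88),(513,62),(534,478),(308,497)],.024)
print('yaw y',yaw(r[0]-r[3]),yaw(r[1]-r[2]),'x',yaw(r[1]-r[0]),yaw(r[2]-r[3]))
d=rep(W,[(404,293)],.027); z0=rep(W,[(505,286)],.024); k=rep(W,[(407,297),(438,240)],.059); print('ptr',yaw(k[1]-k[0]),'zero',yaw(z0[0]-d[0]))
kb=rep(W,[(361,338),(388,358),(449,245),(421,235)],.059)
pads=[(389,129),(416,443)]; p=rep(W,pads,.024);print('pad yaw',yaw(p[0]-p[1]))
for h in(.06,.064):
  r=rep(B,[(275,70),(536,67),(523,500),(298,504)],h)
  print('yaw y',yaw(r[0]-r[3]),yaw(r[1]-r[2]),'x',yaw(r[1]-r[0]),yaw(r[2]-r[3]))
t=rep(B,[(407,57),(411.5,515)],.069);print(yaw(t[0]-t[1]))
t=rep(B,[(405,11),(411.5,551)],.081);print(yaw(t[0]-t[1]))
print(pt(B,*f(405,15)),pt(B,*f(411,548)),pt(W,*f(375,345)),pt(W,*f(300,300)))
```

```text
0.024 [[0.468, 0.2706], [0.5703, 0.2807], [0.5877, 0.109], [0.4847, 0.0992]] c [0.5277 0.1899 0.024 ] len [np.float64(0.1722), np.float64(0.1028), np.float64(0.1726), np.float64(0.1035)]
yaw y 95.54469888928065 95.79705887275942 x 5.654466090217907 5.437073532977971
0.027 [[0.5278, 0.1909]] c [0.5278 0.1909 0.027 ] len [np.float64(0.0)]
0.024 [[0.5709, 0.1939]] c [0.5709 0.1939 0.024 ] len [np.float64(0.0)]
0.059 [[0.5287, 0.191], [0.5402, 0.2123]] c [0.5344 0.2016 0.059 ] len [np.float64(0.0242), np.float64(0.0242)]
ptr 61.463902326141024 zero 4.061649011450764
0.059 [[0.5108, 0.1752], [0.5214, 0.1675], [0.5444, 0.2105], [0.5337, 0.214]] c [0.5276 0.1918 0.059 ] len [np.float64(0.0451), np.float64(0.0131), np.float64(0.0488), np.float64(0.0113)]
0.024 [[0.5211, 0.2557], [0.5338, 0.1249]] c [0.5274 0.1903 0.024 ] len [np.float64(0.1314), np.float64(0.1314)]
pad yaw 95.56815142532186
0.06 [[0.5038, -0.1325], [0.5974, -0.132], [0.5988, -0.2944], [0.5059, -0.2957]] c [ 0.5514 -0.2137  0.06  ] len [np.float64(0.1632), np.float64(0.0935), np.float64(0.1624), np.float64(0.0929)]
yaw y 90.71448116181043 90.49066604794109 x 0.2750559239230312 0.7782300156824657
0.064 [[0.5044, -0.1332], [0.5967, -0.1328], [0.5981, -0.2932], [0.5064, -0.2944]] c [ 0.5514 -0.2134  0.064 ] len [np.float64(0.1612), np.float64(0.0924), np.float64(0.1604), np.float64(0.0918)]
yaw y 90.71448116181044 90.49066604794106 x 0.27505592392302713 0.7782300156825005
0.069 [[0.551, -0.1303], [0.5526, -0.2977]] c [ 0.5518 -0.214   0.069 ] len [np.float64(0.1674), np.float64(0.1674)]
90.53006853474251
0.081 [[0.5503, -0.119], [0.5524, -0.3086]] c [ 0.5513 -0.2138  0.081 ] len [np.float64(0.1896), np.float64(0.1896)]
90.64213389862593
[ 0.55027263 -0.11989314  0.07976045] [ 0.55219391 -0.3074348   0.0808588 ] [0.51627041 0.17239197 0.05794029] [0.48302888 0.18740199 0.02246997]
```

drive_tool:
  series:
    - [0.057,0.003,0.05,0,0,0,1]
    - [0,0,0.04,0,0,9.5,1]
    - [0,0,0.03,0,0,9.5,1]
    - [0,0,0.02,0,0,9.5,1]
    - [0,0,0,0,0,0,1]

```text
time: 2.62
position: [0.5277, 0.1759, 0.0898]
tool_rot: [0.859, 0.512, -0.002, -0.001]
ft_force: [-0.8, -0.3, -0.3]
grip_width: 0.087
```

```bash
cat >> h.py <<'E'
from scipy.spatial.transform import Rotation as Ro
def go(T,z=None,yaw=None):
    "tool-frame shift to world target; yaw = wanted heading of tool y, deg"
    o=robot.get_obs();R=Ro.from_quat(o['tool_rot']);p=o['position']
    print('pos',np.round(p,4),'tool y head',np.round(np.degrees(np.arctan2(R.as_matrix()[1,1],R.as_matrix()[0,1])),2),'zaxis',np.round(R.as_matrix()[:,2],3),'t',o['time'])
    print('tool shift',np.round(R.inv().apply(np.array(T)-p),4),'F',np.round(o['ft_force'],1),'w',o['grip_width'])
E
python3 -c "
from h import *
go([.5277,.1911,.029])"
```

```text
pos [0.5277 0.1759 0.0898] tool y head -28.45 zaxis [-0.004 -0.001 -1.   ] t 2.625
tool shift [ 0.0135 -0.007   0.0608] F [-0.8 -0.3 -0.3] w 0.08700326465441786
```

drive_tool:
  series:
    - [0.0135,-0.007,0,0,0,0,1]
    - [0,0,0.02,0,0,0,1]
    - [0,0,0.02,0,0,0,1]
    - [0,0,0.0205,0,0,0,1]
    - [0,0,0,0,0,0,1]

```text
time: 3.25
position: [0.5291, 0.1928, 0.0309]
tool_rot: [0.859, 0.512, -0.0, -0.0]
ft_force: [0.9, -0.1, 0.8]
grip_width: 0.087
```

drive_tool:
  series:
    - [0,0,0,0,0,0,0.3]
    - [0,0,0,0,0,0,0]
    - [0,0,0,0,0,0,0]
    - [0,0,0,0,0,0,0]
    - [0,0,0,0,0,0,0]
  squeeze: 30

```text
time: 3.88
position: [0.5293, 0.1921, 0.031]
tool_rot: [0.859, 0.511, 0.0, 0.0]
ft_force: [0.8, -0.8, 0.2]
grip_width: 0.0453
```

```bash
python3 -c "
from h import *
go([.5277,.1911,.029])"
```

```text
pos [0.5293 0.1921 0.031 ] tool y head -28.51 zaxis [ 0.  0. -1.] t 3.875
tool shift [-0.0017 -0.0009  0.002 ] F [ 0.8 -0.8  0.2] w 0.04526832428191349
```

drive_tool:
  series:
    - [0,0,0.001,0,0,0,0]
    - [0,0,0,0,0,0,0]
    - [0,0,0,0,0,0,0]
    - [0,0,0,0,0,0,0]
    - [0,0,0,0,0,0,0]

```text
time: 4.5
position: [0.5291, 0.1922, 0.0298]
tool_rot: [0.859, 0.511, -0.0, -0.0]
ft_force: [-0.7, 0.3, -0.9]
grip_width: 0.0158
```

drive_tool:
  series:
    - [0,0,0,0,0,0,0]
    - [0,0,-0.01,0,0,0,0]
    - [0,0,-0.02,0,0,0,0]
    - [0,0,-0.02,0,0,0,0]
    - [0,0,0,0,0,0,0]

```text
time: 5.12
position: [0.5306, 0.1924, 0.0816]
tool_rot: [0.859, 0.511, 0.002, 0.001]
ft_force: [0.4, 0.1, -2.6]
grip_width: 0.0159
```

```bash
python3 -c "
from h import *
go([.5277,.1911,.029])"
```

```text
pos [0.5306 0.1924 0.0816] tool y head -28.5 zaxis [ 0.004  0.001 -1.   ] t 5.125
tool shift [-0.0027 -0.0021  0.0526] F [ 0.4  0.1 -2.6] w 0.015945737883435306
```

drive_tool:
  series:
    - [0,0,-0.04,0,0,0,0]
    - [-0.017,0.0105,-0.04,0,0,0,0]
    - [-0.034,0.021,0,0,0,0,0]
    - [-0.034,0.021,0,0,0,0,0]
    - [-0.034,0.021,0,0,0,0,0]

```text
time: 5.75
position: [0.5364, 0.0515, 0.1593]
tool_rot: [0.859, 0.511, -0.0, -0.0]
ft_force: [0.4, 0.5, -2.3]
grip_width: 0.0158
```

drive_tool:
  series:
    - [-0.034,0.021,0,0,0,0,0]
    - [-0.034,0.021,0,0,0,0,0]
    - [-0.034,0.021,0,0,0,0,0]
    - [-0.034,0.021,0,0,0,0,0]
    - [-0.034,0.021,0,0,0,0,0]

```text
time: 6.38
position: [0.5475, -0.148, 0.159]
tool_rot: [0.859, 0.511, -0.0, -0.001]
ft_force: [-0.6, 0.7, -2.8]
grip_width: 0.0162
```

drive_tool:
  series:
    - [-0.034,0.021,0,0,0,0,0]
    - [-0.017,0.0105,0,0,0,0,0]
    - [0,0,0,0,0,5,0]
    - [0,0,0,0,0,0,0]

```text
time: 6.88
position: [0.5509, -0.2061, 0.1592]
tool_rot: [0.881, 0.474, -0.0, -0.001]
ft_force: [0.3, 0.5, -1.9]
grip_width: 0.0159
```

Run:
```python
from h import *
go([.552,-.214,.16])
for n in('wrist','scene'): shot(n,n+'1')
p=load('wrist1')['p'];q=load('scene1')['p'][200:320,290:430]
cv2.imwrite('pics/m1.png',np.hstack([cv2.resize(p,(400,300)),cv2.resize(q,(350,300),interpolation=cv2.INTER_CUBIC)]))
```

```text
pos [ 0.5509 -0.2061  0.1592] tool y head -33.45 zaxis [-0.002  0.001 -1.   ] t 6.875
tool shift [-0.006   0.0053 -0.0008] F [ 0.3  0.5 -1.9] w 0.01586933387525452
```

View pics/m1.png

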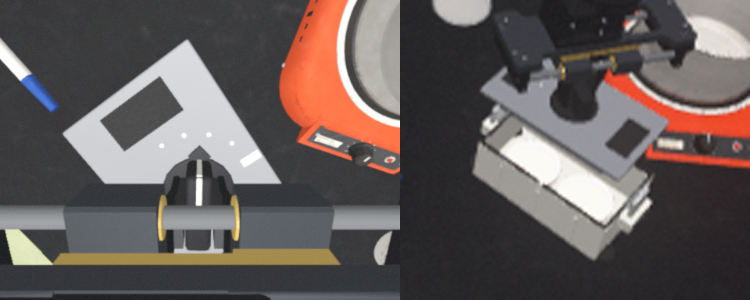

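Run:
```python
from h import *
W=load('wrist1');f=lambda p:(p[0]*1.28+.14,p[1]*1.28+.14)
h=.1534
P=np.array([onz(W,*f(p),h) for p in [(63,132),(187,40),(281,183),(100,122),(157,76),(183,108),(126,152)]])
yw=lambda d:np.degrees(np.arctan2(d[1],d[0]))
print(np.round(P,4).tolist())
print('end',yw(P[1]-P[0]),np.linalg.norm(P[1]-P[0]),'long',yw(P[1]-P[2])-90,'pad',yw(P[4]-P[3]),yw(P[5]-P[6]))
y=np.radians(yw(P[1]-P[0]));Y=np.array([-np.sin(y),np.cos(y),0]);X=np.array([np.cos(y),np.sin(y),0])
print('centre pad',P[3:].mean(0)-.066*Y,'from end',(P[0]+P[1])/2-.087*Y)
print(pt(W,*f((80,135))))
```

```text
[[0.4978, -0.123, 0.1534], [0.5986, -0.1215, 0.1534], [0.6015, -0.235, 0.1534], [0.5227, -0.1313, 0.1534], [0.5712, -0.1284, 0.1534], [0.5735, -0.1539, 0.1534], [0.5244, -0.157, 0.1534]]
end 0.8293382467104619 0.10076094764370509 long 1.4531580443119765 pad 3.4103145452204062 3.715960392132756
centre pad [ 0.54891561 -0.20865581  0.1534    ] from end [ 0.54948371 -0.20921239  0.1534    ]
[ 0.50543385 -0.13067522  0.15235629]
```

drive_tool:
  series:
    - [-0.0027,0.005,0,0,0,0.5,0]
    - [0,0,0.02,0,0,0,0]
    - [0,0,0.02,0,0,0,0]
    - [0,0,0.02,0,0,0,0]
    - [0,0,0.003,0,0,0,0]

```text
time: 7.6
position: [0.5536, -0.2112, 0.0956]
tool_rot: [0.883, 0.47, -0.001, -0.001]
ft_force: [0.2, 0.6, -2.1]
grip_width: 0.0159
```

drive_tool:
  series:
    - [0,0,0.002,0,0,0,0]
    - [0,0,0.002,0,0,0,0]
    - [0,0,0.002,0,0,0,0]

```text
time: 7.98
position: [0.5547, -0.2121, 0.0915]
tool_rot: [0.883, 0.47, 0.0, 0.001]
ft_force: [-0.2, -0.2, -2.5]
grip_width: 0.0156
```

drive_tool:
  series:
    - [0,0,0.002,0,0,0,0]
    - [0,0,0.001,0,0,0,0]
    - [0,0,0.001,0,0,0,0]

```text
time: 8.35
position: [0.5543, -0.2119, 0.0869]
tool_rot: [0.883, 0.469, 0.0, 0.0]
ft_force: [-0.3, 1.0, -0.6]
grip_width: 0.0158
```

Run:
```python
from h import *
go([.5536,-.211,.088])
for n in('scene','side'): shot(n,n+'2')
q=load('scene2')['p'][200:320,290:430];s=load('side2')['p'][95:215,230:370]
cv2.imwrite('pics/m2.png',np.hstack([cv2.resize(q,(400,343),interpolation=cv2.INTER_CUBIC),cv2.resize(s,(400,343),interpolation=cv2.INTER_CUBIC)]))
```

```text
pos [ 0.5543 -0.2119  0.0869] tool y head -34.0 zaxis [ 0. -0. -1.] t 8.35
tool shift [ 0.0003 -0.001  -0.0011] F [-0.3  1.  -0.6] w 0.01582680015437394
```

View pics/m2.png

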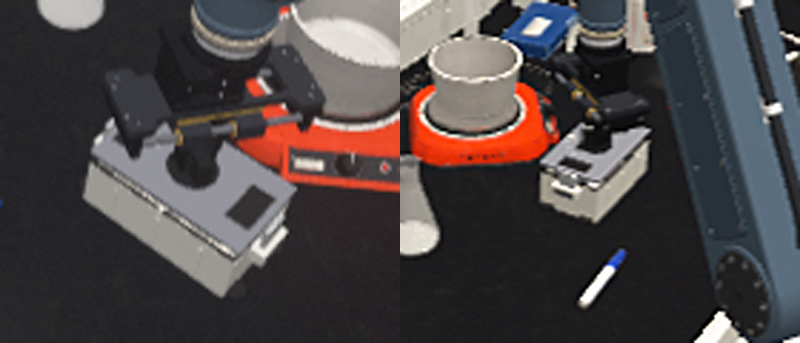

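Run:
```python
from h import *
S=load('scene0');v,u=np.mgrid[0:384,0:512];d=S['d']
c=np.stack([(u-S['cx'])/S['fx']*d,(v-S['cy'])/S['fy']*d,d],-1);X=(c-S['t'])@S['R'];X=X[d>0]
for x in np.arange(.62,.74,.02):
    m=(abs(X[:,0]-x)<.01)&(X[:,1]<-.05)&(X[:,1]>-.45)&(X[:,2]>.03)&(X[:,2]<.25)
    q=X[m]; print(round(x,2),[(round(y,2),round(q[abs(q[:,1]-y)<.02][:,2].max(),3)) for y in np.arange(-.4,-.05,.04) if (abs(q[:,1]-y)<.02).any()])
```

```text
0.62 []
0.64 []
0.66 [(np.float64(-0.28), np.float64(0.039)), (np.float64(-0.24), np.float64(0.049)), (np.float64(-0.2), np.float64(0.049))]
0.68 [(np.float64(-0.32), np.float64(0.053)), (np.float64(-0.28), np.float64(0.052)), (np.float64(-0.24), np.float64(0.055)), (np.float64(-0.2), np.float64(0.054))]
0.7 [(np.float64(-0.32), np.float64(0.059)), (np.float64(-0.28), np.float64(0.053)), (np.float64(-0.24), np.float64(0.054)), (np.float64(-0.2), np.float64(0.053)), (np.float64(-0.16), np.float64(0.049))]
0.72 [(np.float64(-0.36), np.float64(0.04)), (np.float64(-0.32), np.float64(0.052)), (np.float64(-0.28), np.float64(0.147)), (np.float64(-0.24), np.float64(0.149)), (np.float64(-0.2), np.float64(0.148)), (np.float64(-0.16), np.float64(0.053))]
```

drive_tool:
  series:
    - [0,0,0,0,0,0,0.4]
    - [0,0,0,0,0,0,0.4]
    - [0,0,0,0,0,0,0.4]
    - [0,0,0,0,0,0,0.4]

```text
time: 8.95
position: [0.5543, -0.2119, 0.087]
tool_rot: [0.883, 0.469, 0.0, 0.0]
ft_force: [0.1, 0.4, 0.8]
grip_width: 0.0342
```

drive_tool:
  series:
    - [0,0,-0.03,0,0,0,0.4]
    - [0,0,-0.03,0,0,0,0.2]
    - [0,0,0,0,0,0,0]
    - [0,0,0,0,0,0,0]

```text
time: 9.45
position: [0.5537, -0.2115, 0.1462]
tool_rot: [0.883, 0.469, -0.0, -0.001]
ft_force: [-0.6, -0.0, -0.6]
grip_width: 0.0125
```

drive_tool:
  series:
    - [0,0,0,0,0,-10,0]
    - [0,0,0,0,0,-10,0]
    - [0,0,0,0,0,-10,0]
    - [0,0,0,0,0,-4,0]
    - [-0.034,0,-0.02,0,0,0,0]

```text
time: 10.07
position: [0.5518, -0.2425, 0.1635]
tool_rot: [0.706, 0.708, -0.001, -0.005]
ft_force: [-0.1, -0.4, -0.5]
grip_width: 0.0002
```

drive_tool:
  series:
    - [-0.034,0,0,0,0,0,0]
    - [0,0,0,0,0,0,0]

```text
time: 10.32
position: [0.5538, -0.2819, 0.1655]
tool_rot: [0.708, 0.706, -0.0, -0.0]
ft_force: [-0.1, 1.1, -0.8]
grip_width: 0.0004
```

Run:
```python
from h import *
go([.552,-.28,.09])
p,d,m=shot('wrist','wrist3')
cv2.imwrite('pics/w3.png',cv2.resize(p[0:240,96:416],(800,600),interpolation=cv2.INTER_CUBIC))
```

```text
pos [ 0.5538 -0.2819  0.1655] tool y head -0.16 zaxis [-0.001  0.    -1.   ] t 10.325
tool shift [ 0.0019 -0.0017  0.0755] F [-0.1  1.1 -0.8] w 0.0003988583935098643
```

View pics/w3.png

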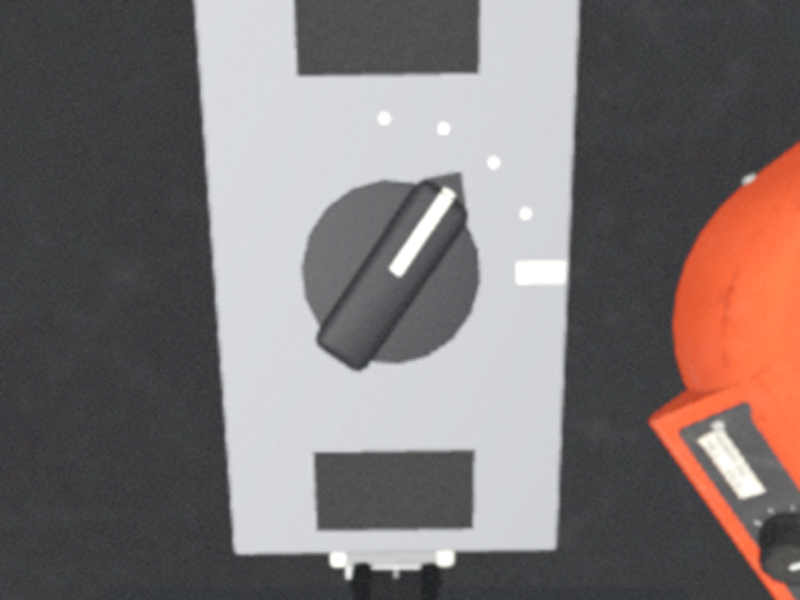

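Run:
```python
from h import *
B=load('wrist3');f=lambda x,y:(96+(x+.5)/2.5-.5,(y+.5)/2.5-.5)
for h in(.082,):
  print([np.round(onz(B,*f(*p),h),4).tolist() for p in[(394.75,489.5),(391,271),(232,553),(557,548)]])
print([np.round(pt(B,*f(x,y)),4).tolist() for x,y in[(394,489),(390,50),(260,280),(540,340),(395,565)]])
a,b=onz(B,*f(541,272),.082),onz(B,*f(391,271),.085);print(np.degrees(np.arctan2(*(a-b)[1::-1])))
```

```text
[[0.5535, -0.279, 0.082], [0.5526, -0.2131, 0.082], [0.5017, -0.3, 0.082], [0.6049, -0.2985, 0.082]]
[[0.5533, -0.2793, 0.0805], [0.5526, -0.1551, 0.0808], [0.5142, -0.2157, 0.0796], [0.597, -0.2333, 0.0797], [0.5535, -0.3052, 0.0794]]
-0.6190301826014113
```

drive_tool:
  series:
    - [0.003,0,0.03,0,0,0,0]
    - [0,0,0.03,0,0,0,0]
    - [0,0,0.015,0,0,0,0]
    - [0,0,0.004,0,0,0,0]
    - [0,0,0,0,0,0,0]

```text
time: 11.0
position: [0.5545, -0.2767, 0.0881]
tool_rot: [0.707, 0.707, 0.0, 0.0]
ft_force: [1.0, -0.1, 0.1]
grip_width: 0.0006
```

drive_tool:
  series:
    - [0,0,0.002,0,0,0,0]
    - [0,0,0.002,0,0,0,0]
    - [0,0,0.002,0,0,0,0]

```text
time: 11.38
position: [0.5544, -0.277, 0.0822]
tool_rot: [0.707, 0.707, 0.0, 0.0]
ft_force: [-0.2, 0.2, 0.3]
grip_width: 0.0005
```

drive_tool:
  series:
    - [0,0,0.002,0,0,0,0]
    - [0,0,0.002,0,0,0,0]

```text
time: 11.62
position: [0.5546, -0.2768, 0.0791]
tool_rot: [0.707, 0.707, 0.0, 0.0]
ft_force: [-1.7, 2.1, 11.5]
grip_width: 0.0003
```

drive_tool:
  series:
    - [0,0,0.0015,0,0,0,0]
    - [0,0,0,0,0,0,0]

```text
time: 11.88
position: [0.5548, -0.2769, 0.0783]
tool_rot: [0.707, 0.707, 0.0, 0.001]
ft_force: [-0.7, 2.2, 9.1]
grip_width: 0.0001
```

drive_tool:
  series:
    - [0,0,0.0015,0,0,0,0]
    - [0,0,0,0,0,0,0]

```text
time: 12.12
position: [0.555, -0.2768, 0.0772]
tool_rot: [0.707, 0.707, 0.0, 0.001]
ft_force: [-0.9, 2.6, 12.6]
grip_width: 0.0005
```

drive_tool:
  series:
    - [0,0,0.0015,0,0,0,0]
    - [0,0,0,0,0,0,0]

```text
time: 12.38
position: [0.5551, -0.2768, 0.0763]
tool_rot: [0.707, 0.707, 0.001, 0.001]
ft_force: [-2.4, 2.9, 16.1]
grip_width: 0.0005
```

drive_tool:
  series:
    - [0,0,0.002,0,0,0,0]
    - [0,0,0,0,0,0,0]

```text
time: 12.62
position: [0.555, -0.2773, 0.0726]
tool_rot: [0.707, 0.707, 0.0, 0.001]
ft_force: [0.4, -0.1, 3.4]
grip_width: 0.0009
```

drive_tool:
  series:
    - [0,0,0.002,0,0,0,0]
    - [0,0,0,0,0,0,0]

```text
time: 12.88
position: [0.555, -0.2774, 0.0705]
tool_rot: [0.707, 0.707, 0.0, 0.001]
ft_force: [-0.8, 0.0, 9.1]
grip_width: 0.0007
```

drive_tool:
  series:
    - [0,0,0.002,0,0,0,0]
    - [0,0,0,0,0,0,0]

```text
time: 13.12
position: [0.5549, -0.2777, 0.0689]
tool_rot: [0.707, 0.707, -0.0, 0.001]
ft_force: [-1.5, -0.3, 11.9]
grip_width: 0.0004
```

drive_tool:
  series:
    - [0,0,0.002,0,0,0,0]
    - [0,0,0,0,0,0,0]

```text
time: 13.38
position: [0.555, -0.2777, 0.0686]
tool_rot: [0.707, 0.707, -0.0, 0.001]
ft_force: [-3.9, 1.9, 20.2]
grip_width: 0.0004
```

drive_tool:
  series:
    - [0,0,0.0015,0,0,0,0]
    - [0,0,0,0,0,0,0]

```text
time: 13.62
position: [0.555, -0.2778, 0.0684]
tool_rot: [0.707, 0.707, -0.0, 0.002]
ft_force: [-5.7, 2.5, 28.0]
grip_width: 0.0003
```

drive_tool:
  series:
    - [0,0,0.001,0,0,0,0]
    - [0,0,0,0,0,0,0]

```text
time: 13.88
position: [0.555, -0.2778, 0.0684]
tool_rot: [0.707, 0.707, -0.0, 0.002]
ft_force: [-6.6, 2.8, 32.5]
grip_width: 0.0008
```

drive_tool:
  series:
    - [0,0,0.001,0,0,0,0]
    - [0,0,0,0,0,0,0]
    - [0,0,0,0,0,0,0]

```text
time: 14.25
position: [0.555, -0.2778, 0.0683]
tool_rot: [0.707, 0.707, -0.0, 0.002]
ft_force: [-7.8, 3.9, 37.6]
grip_width: 0.0005
```

drive_tool:
  series:
    - [0,0,-0.01,0,0,0,0]
    - [0,0,-0.03,0,0,0,0]
    - [0,0,-0.03,0,0,0,0]
    - [0,0,-0.02,0,0,0,0]

```text
time: 14.75
position: [0.5543, -0.2769, 0.1523]
tool_rot: [0.707, 0.707, -0.0, -0.0]
ft_force: [-0.4, -0.6, -0.2]
grip_width: 0.0004
```

drive_tool:
  series:
    - [0.045,-0.001,0,0,0,0,0]
    - [0.045,-0.001,0,0,0,0,0]
    - [0.042,0,0,0,0,0,0]
    - [0,0,0,0,0,0,0]

```text
time: 15.25
position: [0.5509, -0.1415, 0.1509]
tool_rot: [0.706, 0.708, -0.0, -0.002]
ft_force: [0.3, -0.5, -0.8]
grip_width: 0.0005
```

Run:
```python
from h import *
go([.552,-.147,.09])
for n in('scene','side'):shot(n,n+'4')
S=load('scene4');D=load('side4')
# lid-top depth heights along lid axis
for z in(S,D):
  for dy in(-.08,-.066,-.055,-.045,.045,.055,.066,.08):
    r=[]
    for dx in(-.035,-.03,-.025,.025,.03,.035):
      h=.07
      for _ in range(4):
        u,v=proj(z,np.array([.5522+dx,-.2133+dy,h])); h=pt(z,round(u),round(v))[2]
      r.append(h)
    print(dy,np.round(r,4))
  print()
```

```text
pos [ 0.5509 -0.1415  0.1509] tool y head 0.22 zaxis [-0.003  0.002 -1.   ] t 15.25
tool shift [-0.0056  0.0012  0.0608] F [ 0.3 -0.5 -0.8] w 0.0005292678768179064
-0.08 [0.0681 0.0684 0.0687 0.0667 0.0668 0.0674]
-0.066 [0.0695 0.0689 0.0684 0.0681 0.0692 0.068 ]
-0.055 [0.068  0.0678 0.0682 0.0677 0.0693 0.0687]
-0.045 [0.0702 0.0712 0.0703 0.0691 0.0708 0.0683]
0.045 [0.0773 0.0769 0.0772 0.0766 0.0773 0.0761]
0.055 [0.078  0.0769 0.0785 0.0781 0.0789 0.0789]
0.066 [0.0786 0.0776 0.0787 0.0781 0.0777 0.0769]
0.08 [0.0791 0.0803 0.0806 0.0805 0.079  0.0793]

-0.08 [0.044  0.0696 0.0685 0.0715 0.0067 0.0695]
-0.066 [0.0699 0.0706 0.0689 0.0695 0.0696 0.0692]
-0.055 [0.0722 0.0715 0.0705 0.1122 0.1123 0.0674]
-0.045 [0.0721 0.0715 0.0717 0.1098 0.1073 0.0746]
0.045 [0.0767 0.0767 0.0775 0.0773 0.0774 0.0769]
0.055 [0.0782 0.0783 0.0788 0.0796 0.0782 0.0783]
0.066 [0.0791 0.0803 0.0798 0.0819 0.0798 0.0777]
0.08 [0.0822 0.0709 0.0709 0.0783 0.0769 0.0793]
```

drive_tool:
  series:
    - [-0.005,0.001,0.03,0,0,0,0]
    - [0,0,0.03,0,0,0,0]
    - [0,0,0.008,0,0,0,0]
    - [0,0,0.002,0,0,0,0]
    - [0,0,0,0,0,0,0]

```text
time: 15.98
position: [0.5539, -0.1505, 0.0826]
tool_rot: [0.707, 0.707, 0.0, 0.001]
ft_force: [0.2, 0.3, -0.3]
grip_width: 0.0005
```

drive_tool:
  series:
    - [0,0,0.002,0,0,0,0]
    - [0,0,0.002,0,0,0,0]
    - [0,0,0,0,0,0,0]

```text
time: 16.35
position: [0.554, -0.1501, 0.0792]
tool_rot: [0.707, 0.707, 0.0, 0.001]
ft_force: [-0.6, 0.2, 5.5]
grip_width: 0.0005
```

drive_tool:
  series:
    - [0,0,0.002,0,0,0,0]
    - [0,0,0,0,0,0,0]

```text
time: 16.6
position: [0.5542, -0.15, 0.0779]
tool_rot: [0.707, 0.707, 0.001, 0.001]
ft_force: [-1.2, 1.1, 9.3]
grip_width: 0.0005
```

drive_tool:
  series:
    - [0.001,0,0.002,0,0,0,0]
    - [0,0,0,0,0,0,0]

```text
time: 16.85
position: [0.5544, -0.1499, 0.0766]
tool_rot: [0.707, 0.707, 0.0, 0.002]
ft_force: [-1.8, -1.2, 13.0]
grip_width: 0.0004
```

drive_tool:
  series:
    - [0,0,0.002,0,0,0,0]
    - [0,0,0,0,0,0,0]

```text
time: 17.1
position: [0.5546, -0.1499, 0.0751]
tool_rot: [0.707, 0.707, 0.0, 0.002]
ft_force: [-2.8, -0.5, 15.4]
grip_width: 0.0005
```

drive_tool:
  series:
    - [0,0,0.002,0,0,0,0]
    - [0,0,0,0,0,0,0]

```text
time: 17.35
position: [0.554, -0.1492, 0.0713]
tool_rot: [0.707, 0.707, 0.0, 0.001]
ft_force: [0.1, 0.3, 0.7]
grip_width: 0.0007
```

drive_tool:
  series:
    - [0,0,0.002,0,0,0,0]
    - [0,0,0,0,0,0,0]

```text
time: 17.6
position: [0.5533, -0.1488, 0.068]
tool_rot: [0.707, 0.707, -0.0, 0.0]
ft_force: [-0.8, 0.7, 5.5]
grip_width: 0.0004
```

drive_tool:
  series:
    - [0,0,0.0015,0,0,0,0]
    - [0,0,0,0,0,0,0]

```text
time: 17.85
position: [0.5534, -0.1488, 0.0677]
tool_rot: [0.707, 0.707, 0.0, 0.0]
ft_force: [-2.3, 1.8, 12.5]
grip_width: 0.0002
```

drive_tool:
  series:
    - [0,0,0.002,0,0,0,0]
    - [0,0,0,0,0,0,0]

```text
time: 18.1
position: [0.5533, -0.1488, 0.0666]
tool_rot: [0.707, 0.707, -0.0, 0.0]
ft_force: [-4.0, 1.0, 19.2]
grip_width: 0.0002
```

drive_tool:
  series:
    - [0,0,0.0015,0,0,0,0]
    - [0,0,0,0,0,0,0]

```text
time: 18.35
position: [0.5533, -0.1488, 0.0665]
tool_rot: [0.707, 0.707, 0.0, 0.001]
ft_force: [-6.1, 2.3, 27.2]
grip_width: 0.0005
```

drive_tool:
  series:
    - [0,0,0.0015,0,0,0,0]
    - [0,0,0,0,0,0,0]

```text
time: 18.6
position: [0.5534, -0.1488, 0.0664]
tool_rot: [0.707, 0.707, 0.0, 0.001]
ft_force: [-7.3, 3.7, 36.6]
grip_width: 0.0003
```

drive_tool:
  series:
    - [0,0,-0.01,0,0,0,0]
    - [0,0,-0.03,0,0,0,0]
    - [0,0,-0.03,0,0,0,0]
    - [0,0,-0.02,0,0,0,0]
    - [-0.045,0,0,0,0,0,0]

```text
time: 19.23
position: [0.5538, -0.1918, 0.1525]
tool_rot: [0.706, 0.709, 0.001, 0.0]
ft_force: [-0.1, 0.1, -0.8]
grip_width: 0.0002
```

drive_tool:
  series:
    - [-0.045,0,0,0,0,0,0]
    - [-0.04,0,0,0,0,0,0]
    - [0,0,0,0,0,0,0]

```text
time: 19.6
position: [0.5532, -0.282, 0.1505]
tool_rot: [0.708, 0.706, -0.0, 0.0]
ft_force: [-0.2, 0.4, 0.0]
grip_width: 0.0003
```

Run:
```python
from h import *
go([.553,-.279,.075])
for n in('scene','side'):shot(n,n+'5')
p=shot('wrist','wrist5')[0]
cv2.imwrite('pics/w5.png',cv2.resize(p[0:240,96:416],(800,600),interpolation=cv2.INTER_CUBIC))
for z in(load('scene5'),load('side5'),load('wrist5')):
  for dy in(-.075,-.066,-.055,-.045,.045,.055,.066,.075):
    r=[]
    for dx in(-.035,-.03,-.025,.025,.03,.035):
      h=.07
      for _ in range(4):
        u,v=proj(z,np.array([.5522+dx,-.2133+dy,h])); h=pt(z,round(u),round(v))[2] if 1<v<382 else np.nan
        if np.isnan(h):break
      r.append(h)
    print(dy,np.round(r,4),np.round(np.median(r),4))
  print()
```

```text
pos [ 0.5532 -0.282   0.1505] tool y head -0.21 zaxis [ 0.    -0.001 -1.   ] t 19.6
tool shift [ 0.0031 -0.0003  0.0755] F [-0.2  0.4  0. ] w 0.0002945385774090004
-0.075 [0.0679 0.0686 0.0674 0.0673 0.0674 0.0673] 0.0674
-0.066 [0.0655 0.0674 0.0668 0.0672 0.0676 0.4471] 0.0673
-0.055 [0.067  0.0686 0.0665 0.0668 0.0672 0.4541] 0.0671
-0.045 [0.0673 0.0657 0.0663 0.0667 0.0671 0.4629] 0.0669
0.045 [0.0665 0.0668 0.0676 0.0665 0.0677 0.0689] 0.0672
0.055 [0.067  0.0671 0.0668 0.0658 0.0658 0.0672] 0.0669
0.066 [0.0678 0.0681 0.0678 0.0664 0.0672 0.0676] 0.0677
0.075 [0.0668 0.0672 0.0682 0.0661 0.0664 0.0669] 0.0668

-0.075 [0.0711 0.0697 0.0679 0.073  0.0693 0.0686] 0.0695
-0.066 [0.0708 0.0698 0.0699 0.0702 0.0696 0.0682] 0.0698
-0.055 [0.0706 0.0698 0.0699 0.1012 0.071  0.0711] 0.0708
-0.045 [0.0696 0.0715 0.0694 0.1023 0.103  0.1054] 0.0869
0.045 [0.0687 0.071  0.071  0.0704 0.0708 0.0693] 0.0706
0.055 [0.0694 0.07   0.0701 0.0708 0.0717 0.0696] 0.0701
0.066 [0.0686 0.0681 0.0693 0.071  0.0692 0.0682] 0.0689
0.075 [0.0675 0.0686 0.0693 0.0706 0.0716 0.0673] 0.069

-0.075 [0.0674 0.0668 0.0669 0.0676 0.0664 0.0672] 0.0671
-0.066 [0.0669 0.067  0.0673 0.0674 0.0665 0.0668] 0.067
-0.055 [0.0673 0.0672 0.0675 0.0676 0.0673 0.0668] 0.0673
-0.045 [0.0672 0.0666 0.0669 0.067  0.0671 0.0663] 0.0669
0.045 [0.0678 0.0677 0.0669 0.0673 0.067  0.0667] 0.0672
0.055 [0.0672 0.0668 0.0673 0.0676 0.0669 0.0672] 0.0672
0.066 [0.0671 0.0674 0.0679 0.0672 0.0672 0.0672] 0.0672
0.075 [nan nan nan nan nan nan] nan
```

View pics/w5.png

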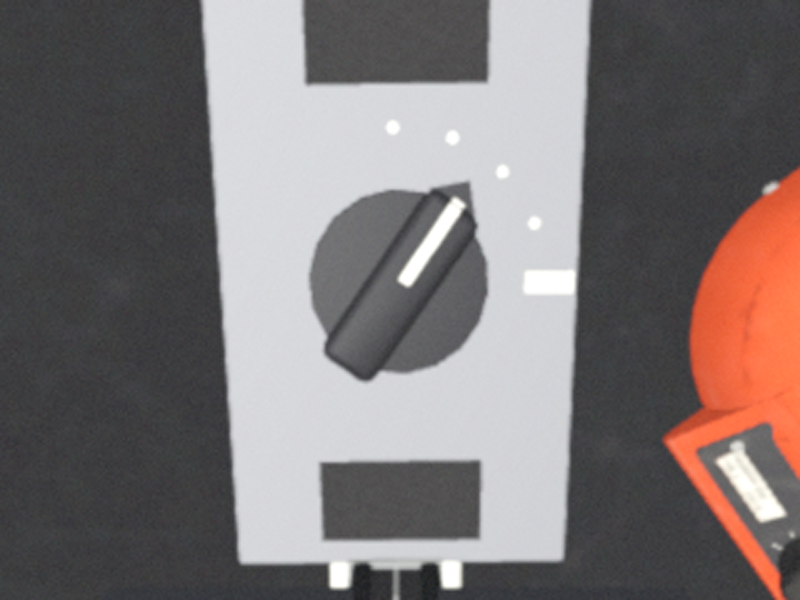

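Run:
```python
from h import *
B=load('wrist5');f=lambda x,y:(96+(x+.5)/2.5-.5,(y+.5)/2.5-.5)
g=lambda x,y,h:onz(B,*f(x,y),h)
yw=lambda d:np.degrees(np.arctan2(d[1],d[0]))
c=g(399,281,.0705);print('c',c,'zero',yw(g(549,282,.0675)-c),'ptr',yw(g(459,203,.1025)-g(405,283,.1025)),'edge',yw(g(565,560,.0675)-g(239,562,.0675)),yw(g(480,461,.0675)-g(320,462,.0675)),yw(g(490,81,.0675)-g(304,84,.0675)))
go([c[0],c[1],.15])
```

```text
c [ 0.55348092 -0.21214573  0.0705    ] zero -0.5498035725563662 ptr 55.328014638179205 edge 0.4001776888861649 0.37187934773077164 0.7739419993500495
pos [ 0.5526 -0.2777  0.1505] tool y head 0.01 zaxis [-0.002  0.002 -1.   ] t 19.75
tool shift [0.0655 0.0009 0.0006] F [-0.5  0.5 -0.4] w 0.000395115107790761
```

drive_tool:
  series:
    - [0.033,0.0005,0,0,0,0,0.6]
    - [0.0325,0.0005,0,0,0,0,0.6]
    - [0,0,0,0,0,10,0.6]
    - [0,0,0,0,0,10,0.6]
    - [0,0,0,0,0,10,0.6]

```text
time: 20.38
position: [0.554, -0.2112, 0.1512]
tool_rot: [0.867, 0.499, -0.0, -0.001]
ft_force: [0.6, -0.4, -0.4]
grip_width: 0.0419
```

drive_tool:
  series:
    - [0,0,0,0,0,4.5,0.6]
    - [0,0,0,0,0,0,0.6]
    - [0,0,0,0,0,0,0.6]

```text
time: 20.75
position: [0.5541, -0.2124, 0.1513]
tool_rot: [0.884, 0.467, -0.0, -0.0]
ft_force: [0.2, -0.2, 0.1]
grip_width: 0.0516
```

```bash
python3 -c "
from h import *
go([.5532,-.2128,.074])"
```

```text
pos [ 0.5541 -0.2124  0.1513] tool y head -34.37 zaxis [-0.  0. -1.] t 20.75
tool shift [-0.0008 -0.0005  0.0773] F [ 0.2 -0.2  0.1] w 0.051570909311242516
```

drive_tool:
  series:
    - [-0.0008,-0.0005,0.03,0,0,0,0.6]
    - [0,0,0.03,0,0,0,0.6]
    - [0,0,0.017,0,0,0,0.6]
    - [0,0,0,0,0,0,0.6]

```text
time: 21.25
position: [0.5527, -0.2132, 0.0733]
tool_rot: [0.885, 0.466, -0.001, -0.001]
ft_force: [-0.3, 0.5, 0.4]
grip_width: 0.0521
```

drive_tool:
  series:
    - [0,0,0,0,0,0,0]
    - [0,0,0,0,0,0,0]
    - [0,0,0,0,0,0,0]
    - [0,0,0,0,0,0,0]
    - [0,0,0,0,0,0,0]
  squeeze: 30

```text
time: 21.88
position: [0.5531, -0.2135, 0.0747]
tool_rot: [0.885, 0.466, -0.0, -0.0]
ft_force: [-1.8, 1.2, 2.3]
grip_width: 0.0159
```

drive_tool:
  series:
    - [0,0,0,0,0,0,0]
    - [0,0,0,0,0,0,0]

```text
time: 22.12
position: [0.5532, -0.2136, 0.0747]
tool_rot: [0.885, 0.466, -0.0, -0.0]
ft_force: [-1.4, 1.2, 4.6]
grip_width: 0.0156
```

```bash
python3 -c "
from h import *
go([.5532,-.2128,.074])"
```

```text
pos [ 0.5532 -0.2136  0.0747] tool y head -34.5 zaxis [-0.  0. -1.] t 22.125
tool shift [ 0.0007 -0.0004  0.0007] F [-1.4  1.2  4.6] w 0.01560171125991818
```

drive_tool:
  series:
    - [0,0,0,0,0,6,0]
    - [0,0,0,0,0,7,0]
    - [0,0,0,0,0,7,0]
    - [0,0,0,0,0,7,0]
    - [0,0,0,0,0,7,0]

```text
time: 22.75
position: [0.553, -0.2134, 0.0746]
tool_rot: [0.983, 0.185, -0.0, -0.0]
ft_force: [-0.5, 1.8, 4.8]
grip_width: 0.0159
```

drive_tool:
  series:
    - [0,0,0,0,0,7,0]
    - [0,0,0,0,0,7,0]
    - [0,0,0,0,0,7,0]
    - [0,0,0,0,0,0,0]

```text
time: 23.25
position: [0.553, -0.2133, 0.0746]
tool_rot: [1.0, 0.004, -0.0, -0.0]
ft_force: [-1.5, 0.6, 5.2]
grip_width: 0.0157
```

```bash
python3 -c "
from h import *
go([.5532,-.2136,.0747]);print(robot.get_obs()['q'],robot.get_obs()['moment'])"
```

```text
pos [ 0.553  -0.2133  0.0746] tool y head -89.5 zaxis [-0.001  0.001 -1.   ] t 23.25
tool shift [ 0.0002  0.0003 -0.0001] F [-1.5  0.6  5.2] w 0.015700146471487573
[-5.56595628e-01  6.84992373e-01  1.63097345e+00  2.49675381e-04
  8.26708145e-01  1.00532296e+00] [ 0.30643745  0.46143177 -0.07428088]
```

Release, rise and look again from near.

drive_tool:
  series:
    - [0,0,0,0,0,0,0.6]
    - [0,0,0,0,0,0,0.6]
    - [0,0,0,0,0,0,0.6]
    - [0,0,0,0,0,0,0.6]
    - [0,0,0,0,0,0,0.6]

```text
time: 23.88
position: [0.5534, -0.2137, 0.0743]
tool_rot: [1.0, 0.004, 0.0, -0.0]
ft_force: [-0.4, -0.5, -0.6]
grip_width: 0.0507
```

drive_tool:
  series:
    - [0,0,-0.03,0,0,0,0.6]
    - [0,0,-0.04,0,0,0,0.6]
    - [-0.06,0,-0.04,0,0,0,0.6]
    - [0,0,-0.03,0,0,0,0.6]
    - [0,0,0,0,0,0,0.6]

```text
time: 24.5
position: [0.5027, -0.2153, 0.2116]
tool_rot: [1.0, 0.004, 0.003, 0.002]
ft_force: [0.2, -0.2, -1.3]
grip_width: 0.052
```

Run:
```python
from h import *
go([.55,-.213,.2])
p=shot('wrist','wrist6')[0]
cv2.imwrite('pics/w6.png',cv2.resize(p[0:288,64:448],(800,600),interpolation=cv2.INTER_CUBIC))
shot('scene','scene6');shot('side','side6')
for z in(load('scene6'),load('wrist6')):
  for dy in(-.075,-.066,.066,.075):
    r=[]
    for dx in(-.035,-.03,-.025,.025,.03,.035):
      h=.07
      for _ in range(4):
        u,v=proj(z,np.array([.5522+dx,-.2133+dy,h])); h=pt(z,round(u),round(v))[2] if 1<v<382 and 1<u<510 else np.nan
        if np.isnan(h):break
      r.append(h)
    print(dy,np.round(np.median(r),4))
```

```text
pos [ 0.5027 -0.2153  0.2116] tool y head -89.52 zaxis [ 0.005 -0.004 -1.   ] t 24.5
tool shift [ 0.0473 -0.0019  0.0118] F [ 0.2 -0.2 -1.3] w 0.052036609684257565
-0.075 0.0673
-0.066 0.0677
0.066 0.0671
0.075 0.0673
-0.075 0.0671
-0.066 0.067
0.066 0.0672
0.075 0.0671
```

View pics/w6.png

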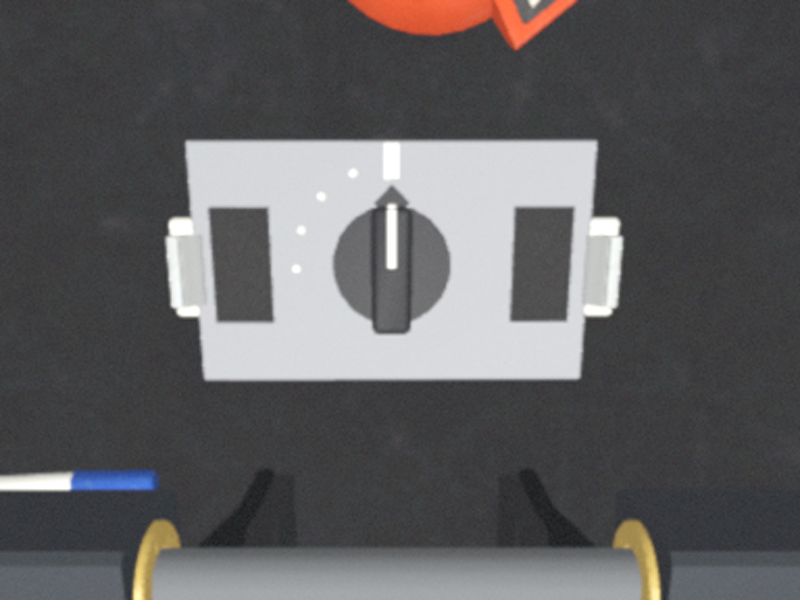

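The white pointer line (391,205–268) lines up with the zero mark (391,160). Both catches, at (188,265) and (602,265), lie over the lid's edges.

```bash
python3 -c "
from rig import robot
print(robot.hand_in())"
```

```text
the job is handed in; nothing more can be done
None
```

The lid is on the box with both ends snapped under the catches, and the vent knob stands at zero. I handed the job in at about 25 s of robot time; no verdict is reported.

- **Placing:** I carried the grey lid by its knob and laid it on the box the way round it was already lying.
- **Pressing:** I pushed the -y end down to 37.6 N and the +y end to 36.6 N. The knob stayed open at about 55° (0.96 rad) throughout.
- **Closing the vent:** Only once both ends were home did I turn the knob, by 55°, then let go and raise the gripper clear.

**Last checks:**
- **Lid height:** The scene and wrist cameras put both ends 67.0–67.7 mm above the worktop, against the 67.5 mm expected. They also agreed on this before I turned the knob.
- **Centring:** After pressing, the lid was within about 2 mm and 0.5° of the box.
- **Knob:** The pointer is in line with the zero mark by eye.
- **Other objects:** The arm met no unexpected force near the flask, the beaker or the marker. The last picture shows only part of the marker, and I took no final picture of the flask or beaker.

**Disagreements:**
- The side camera read the lid 1–3 mm higher (69–71 mm) at both ends. I put that down to its calibration and noise, because the other two cameras agreed with each other.
- When I first pressed the -y end it stopped at 68.3 mm, because the lid was still tilted. It levelled once the other end snapped in.

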